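# Load the covered jar on the bench shaker and start it

### The job

Stand the open white jar on the shaker's round platform, inside its raised lip, and then gently set the blue lid on the jar so that it sits seated and level on the rim; do not drop or tip the jar or drop the lid. Only then slide the black transport lock all the way to its end stop at the green dot, and after that press the green start button fully in and let go. Leave the tip box, the cup and the tube rack where they are.

Things in the scene. Friction and masses are not known exactly. Their poses are not given: they have to be found in the camera images.
- shaker: White bench shaker with a blue band, fixed, 240 (x) x 250 (y) x 70 mm high. Origin: centre of its underside, on the bench; x points away from its control side, y along the travel of the lock. Its round platform stands 12 mm above the 70 mm deck; the lock and the start button stand on the deck near the -x edge (local x = -85 mm).
- platform (a point): Centre of the top of the shaker's black round platform, 82 mm above the bench, 35 mm from the shaker's origin along its +x. The flat is 90 mm in diameter inside a steel lip 5 mm wide and 5 mm high.
- jar: White open round jar, loose: 64 mm outside diameter, 55 mm high, straight wall 4 mm thick (mouth 56 mm), floor 5 mm, about 0.12 kg. Origin: centre of its underside; z up.
- jar_rim (a point): Centre of the jar's mouth, at rim height, 55 mm above the jar's origin.
- lid: Loose blue round lid, about 0.06 kg, right way up on the bench. From below: plug 48 mm in diameter, 5 mm deep, that enters the jar's mouth; flange 70 mm in diameter, 4 mm thick, that rests on the rim; orange round knob 18 mm in diameter, 9 to 33 mm above the origin. Origin: centre of the plug's underside; z up. Seated, it lies 5 mm below the jar's rim.
- lock (a joint): Black transport lock, sliding along the shaker's +y: 0 m = locked (end at the red dot), 0.070 m = released, at the end stop beside the green dot. It starts at 0 to 0.02 m, takes about 1.5 N to slide plus about 3 N per m/s, and stays where it is left.
- lock_top (a point): Centre of the top of the lock's grip, which is a block 28 (shaker x) x 20 (shaker y) x 40 mm tall, rising from a low aluminium track; it moves with the lock. It can be gripped across either width, from above.
- start (a joint): Green round start button, spring loaded, pressed straight down: 0 = out, 0.006 m = fully in (about 5 N). It counts as pressed from 0.0045 m.
- start_top (a point): Centre of the top of the start button's cap, 28 mm in diameter, which sinks when pressed. Nothing else stands within 50 mm of its centre but its own low housing.
- tip_box: Bystander: green pipette-tip box with a yellow insert, 120 x 82 x 64 mm, loose. Origin: centre of its underside.
- cup: Bystander: dark brown open cup, 72 mm across the rim, 80 mm high, loose. Not the jar. Origin: centre of its underside.
- tube_rack: Bystander: red tube rack with three vials, 70 x 225 x 46 mm, loose. Origin: centre of its underside.
Not all that is in view belongs to the job. Of the things that look like the lid, the largest one is meant.

How it is judged:
By the outcome, as a careful person would: the job done as asked, in the order asked, and still so for the second after the job is handed in, with the robot touching nothing.
It also fails if it takes over 72 s, if anything falls off the work surface, if the arm or the gripper's body presses on something with over 40 N, if the wrist force passes 120 N, or if a joint passes its speed limit or range.

### The arm

A 6-joint arm with a two-finger parallel gripper is mounted at the origin on the work surface. World frame = base frame: x ahead of the robot, y to its left, z up, the work surface at z = 0. Lengths are in m, angles in rad, forces in N, time in s.
With the tool pointing down it reaches from about 0.275 to 0.85 m from the base axis. Payload 19 kg.
Tool frame: the origin (TCP) lies at the very end of the fingers, on their centre line; the grasp point (between the pads) lies bot.pinch_z behind it (bot.pinch_z is the distance from the TCP to the grasp point, in m); z points along the fingers, y is the line along which they close (so a half turn about z gives the same grasp; the last joint's range is limited). The gripper opens to 85 mm and grips with 20 to 120 N. Pads are 22 mm wide; open, the fingers measure 114 mm over their backs; the gripper's body (76 mm by 85 mm) begins 54 mm behind the grasp point. The pads swing forward as they close: fully open they stand 13 mm farther back than shut.
Start: joints at [0.992, 0.15, 1.437, -0, 1.554, -0.134], TCP at [0.247, 0.519, 0.231] pointing down, gripper open.
Joint ranges: [-2.8, 2.8], [-0.68, 2.1], [0.12, 2.68], [-1.39, 4.53], [0.16, 2.79], [-2.81, 2.81]. Speed limits (rad/s): [1.89, 1.89, 2.22, 3.01, 3.01, 3.01].

### API

Orientations are given as a 3x3 rotation matrix whose columns are the frame's x, y, z axes.
In Python, from bench import bot gives the robot as it stands.
- The arm moves only by the shell command python3 -m jog 'ROWS'. ROWS is JSON, a list of rows, each a list of 5 numbers: the opening, from 0 (shut) to 1 (fully open), then the shift along the world's x, y, z in units of 100 mm (1.0 is 100 mm), then the turn about the world's z in units of pi rad (1.0 is pi rad). In form: [[gripper, x, y, z, roll], ...]. A call has 1 to 12 rows; each row is the pose to reach, as a shift and turn from the pose commanded when the call began, turning the shorter way round; what a row does not reach only later rows make up. A row lasts 1/12 s, in which the tool goes at most 41.7 mm and 7.16 degrees, less where a joint would pass 70% of its speed; a pose out of reach is approached as far as the arm can. A call with a number of a shift or a turn outside -1 to 1 is refused whole. A call with a gripper value outside its range is refused whole. The fingers move at their own pace and stop on an object; the grip force is fixed at half the most. Time passes only in rows, so rows that repeat a pose let the fingers close. It gives the time, the measured TCP pose, the force, the opening and the grip force at its end, in the units of the state.
- bot.observe(): the state, without advancing time (a new reading comes with each control period).
- bot.camera(name): name is "scene" or "side" or "wrist"; returns a dict with "pixels" (400x640x3 uint8, red, green, blue), "range_z" (400x640 float32, m along the optical axis (not along the pixel's ray), 0 where there is no reading), "camera_matrix" (3x3 intrinsics, pixels), "dist" ([k1, k2, p1, p2, k3] as OpenCV has them; the pictures are not rectified), "R" (3x3) and "t" (3): a world point X has camera coordinates R X + t; the wrist camera has in their place "T_tool_cam" (4x4, takes a point from camera to tool coordinates, whose origin is the TCP and whose axes are the flange's). Camera axes: x right, y down, z forward; pixel columns grow to the right and rows downward; lengths in m; the calibration is good to about 2 mm. A picture is of the moment at which its call begins: read the wrist's pose just before it.
- bot.sign_off(): hands the job in; it is judged then, once.
The state is a dict: "clock": time; "q": joint angles; "qvel": joint speeds; "joint_torque": joint torques, N m; "tool_pos": TCP position; "orientation": TCP orientation; "wrist_force": force on the tool from outside, world axes, zero at the start; "torque": the same for the moment, N m; "width": opening from 0.0 (shut) to 1.0 (fully open); "gripper_force": force on a finger pad.
Only numpy, scipy, OpenCV 4.12 (cv2) and the standard library are available. Lean on these libraries where they do the work, as an engineer would, in place of code of your own. Each camera call takes 0.05 s, during which the arm holds its last target. There are 200 camera calls.

## Working session

There is one attempt and no reset: what is moved stays moved. The work goes in short steps, Python scripts to look and compute and a shell command to move; the robot and the scene stay as the last step left them, time stands still between calls to the robot, and variables do not carry over. Pictures are saved under pics/ and viewed, at most 10 in all, crops included, and the job is handed in when it is done.

```bash
mkdir -p pics
python3 - <<'E'
from bench import bot
import cv2,numpy as np,pickle
s=bot.observe();print({k:np.round(v,3).tolist() for k,v in s.items()},bot.pinch_z)
d={}
for n in ["scene","side"]:
    c=bot.camera(n);d[n]=c;cv2.imwrite(f"pics/{n}0.png",c["pixels"][:,:,::-1]);print(n,(-c["R"].T@c["t"]).round(3),c["R"].round(2).tolist())
pickle.dump(d,open("d.pkl","wb"))
E
```

```text
{'clock': 0.0, 'q': [0.992, 0.151, 1.438, 0.0, 1.554, -0.134], 'qvel': [0.002, -0.0, -0.001, -0.0, 0.001, -0.0], 'joint_torque': [-0.003, -71.303, -57.087, -0.0, 0.009, 0.0], 'tool_pos': [0.247, 0.519, 0.231], 'orientation': [[-0.903, 0.43, -0.001], [0.43, 0.903, -0.001], [0.0, -0.001, -1.0]], 'wrist_force': [1.008, -0.694, -0.349], 'torque': [-0.007, 0.029, 0.065], 'gripper_force': 0.0, 'width': 1.0} 0.0187
scene [1.451 0.386 1.025] [[-0.43, 0.9, 0.01], [0.62, 0.31, -0.72], [-0.66, -0.3, -0.69]]
side [ 0.535 -0.802  0.751] [[1.0, -0.03, -0.0], [-0.02, -0.63, -0.77], [0.03, 0.77, -0.63]]
```

View pics/scene0.png

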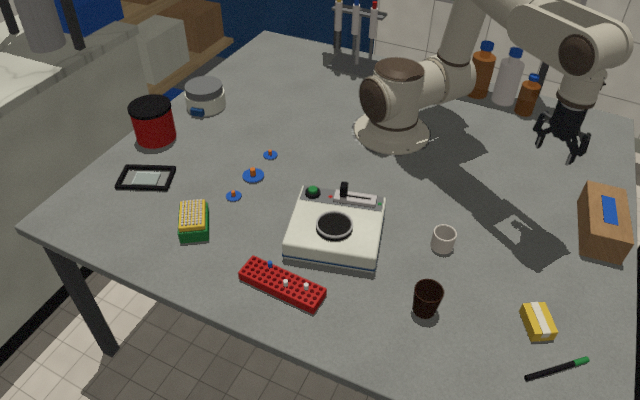

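View pics/side0.png

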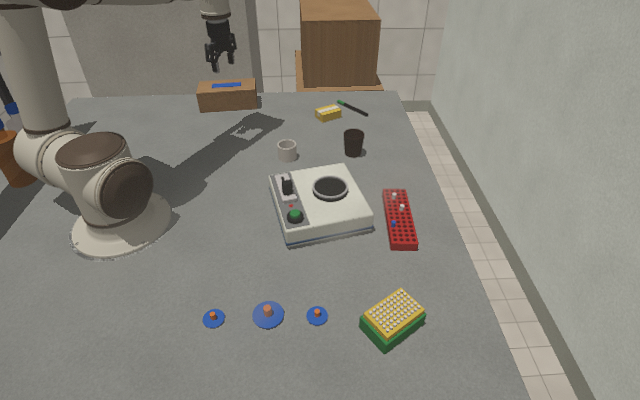

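The scene view shows the jar at (444,239), the big lid at (253,175) and the shaker at (335,228). In the side view they are at (287,150), (268,315) and (320,203), with the lock at (287,187) and the start button at (295,216).

```bash
cat > h.py <<'E'
import numpy as np,cv2
def rays(c,uv):
    p=cv2.undistortPoints(np.float64(uv).reshape(-1,1,2),c["camera_matrix"],np.array(c["dist"],float)).reshape(-1,2)
    return np.c_[p,np.ones(len(p))]
def plane(c,uv,z):
    R,t=np.array(c["R"]),np.array(c["t"]); o=-R.T@t; d=rays(c,uv)@R
    return o+d*((z-o[2])/d[:,2])[:,None]
def cloud(c,box):
    u0,v0,u1,v1=box; g=np.mgrid[v0:v1,u0:u1].reshape(2,-1); uv=g[::-1].T
    r=rays(c,uv)*c["range_z"][g[0],g[1]][:,None]
    return (r-np.array(c["t"]))@np.array(c["R"]), c["pixels"][g[0],g[1]].astype(int), uv
def wristcam(bot):
    s=bot.observe(); c=bot.camera("wrist"); T=np.eye(4);T[:3,:3]=s["orientation"];T[:3,3]=s["tool_pos"]
    M=np.linalg.inv(T@np.array(c["T_tool_cam"])); c["R"],c["t"]=M[:3,:3],M[:3,3]; return c,s
def circ(p):
    A=np.c_[2*p[:,:2],np.ones(len(p))];x=np.linalg.lstsq(A,(p[:,:2]**2).sum(1),rcond=None)[0]
    return x[:2],np.sqrt(x[2]+x[0]**2+x[1]**2)
E
python3 - <<'E'
import pickle,numpy as np,cv2
from h import *
d=pickle.load(open("d.pkl","rb"))
B={"scene":{"jar":(425,218,462,258),"lid":(238,162,268,188),"shaker":(275,180,395,275)},"side":{"jar":(272,135,302,165),"lid":(248,298,290,332),"shaker":(262,160,378,248)}}
for n,c in d.items():
    P,C,uv=cloud(c,B[n]["jar"]);m=P[:,2]>0.045;print(n,"jar",P[m].min(0).round(3),P[m].max(0).round(3),(P[m].min(0)+P[m].max(0))/2)
    P,C,uv=cloud(c,B[n]["lid"]);m=(C[:,2]>C[:,0]+50)&(C[:,2]>90);hull=cv2.convexHull(uv[m].astype(np.float32));e=cv2.fitEllipse(hull);print("lid",e,plane(c,[e[0]],.009))
    o=(C[:,0]>C[:,2]+40);q=plane(c,[uv[o].mean(0)],.025);print("knob",q)
    P,C,uv=cloud(c,B[n]["shaker"])
    m=abs(P[:,2]-.07)<.004;r=cv2.minAreaRect(P[m][:,:2].astype(np.float32));print("deck",r,m.sum())
    g=(C[:,1]>C[:,0]+30)&(C[:,1]>C[:,2]+15);
    if g.sum():print("green",g.sum(),P[g].mean(0),uv[g].mean(0),plane(c,uv[g],.085).mean(0))
    k=P[:,2]>.1;print("locktop",k.sum(),P[k].min(0),P[k].max(0))
    m=(abs(P[:,2]-.084)<.006)&(C.max(1)<75);h=cv2.convexHull(P[m][:,:2].astype(np.float32));print("plat",cv2.minEnclosingCircle(h),np.median(P[m],0))
E
```

```text
scene jar [0.43  0.276 0.045] [1.451 0.386 1.025] [0.94058735 0.33099799 0.53500772]
lid ((252.7906036376953, 174.7604217529297), (13.95920181274414, 21.68801498413086), 84.85226440429688) [[ 0.44202495 -0.31776104  0.009     ]]
knob [[ 0.44259838 -0.31765155  0.025     ]]
deck ((0.562125027179718, 0.025898009538650513), (0.2433864176273346, 0.24906298518180847), 14.031805038452148) 3917
green 73 [ 0.49558743 -0.05044564  0.08714329] [321.63013699 191.20547945] [ 0.49346009 -0.0518793   0.085     ]
locktop 122 [ 0.463269   -0.00267506  0.1001627 ] [1.45096021 0.38634322 1.0250063 ]
plat ((0.5440845489501953, 0.007280479185283184), 0.11240250617265701) [0.58899139 0.02967639 0.08186539]
side jar [ 0.435 -0.802  0.045] [0.535 0.346 0.751] [ 0.48511746 -0.227818    0.39811797]
lid ((267.5294494628906, 314.2128601074219), (26.690032958984375, 31.212533950805664), 75.42972564697266) [[ 0.43806836 -0.31570985  0.009     ]]
knob [[ 0.43721678 -0.31431286  0.025     ]]
deck ((0.560904324054718, 0.02968195080757141), (0.23871727287769318, 0.2537587285041809), 13.860543251037598) 3476
green 71 [ 0.49768927 -0.07618838  0.09202277] [294.32394366 212.87323944] [ 0.49730065 -0.06843983  0.085     ]
locktop 155 [ 0.46352542 -0.80169962  0.10004741] [0.53480078 0.02429652 0.75122799]
plat ((0.5365747809410095, 0.004873375408351421), 0.10993321239948273) [0.58792438 0.03293767 0.08320667]
```

```bash
python3 -m jog '[[1,1,-1,0,0.1],[1,1,-1,0,0.1],[1,1,-1,0,0.1],[1,1,-1,0,0.1]]'; python3 -m jog '[[1,1,-1,0,0.12],[1,1,-1,0,0.12],[1,1,-1,0,0.12],[1,1,-1,0,0.12],[1,1,-1,0,0.12]]'
python3 - <<'E'
from h import *; from bench import bot; import pickle
d=pickle.load(open("d.pkl","rb"))
for n,b in (("scene",(425,218,462,258)),("side",(272,135,302,165))):
    c=d[n];P,C,uv=cloud(c,b);m=(P[:,2]>.047)&(P[:,2]<.065);print((P[m].min(0)+P[m].max(0))/2,np.ptp(P[m],axis=0))
c,s=wristcam(bot);pickle.dump((c,s),open("w1.pkl","wb"));cv2.imwrite("pics/w1.png",c["pixels"][:,:,::-1]);print(s["tool_pos"],s["orientation"])
E
```

```text
clock: 0.43
tool_pos: [0.349, 0.4168, 0.2309]
orientation: [[-0.992, 0.124, -0.0], [0.124, 0.992, -0.001], [-0.0, -0.001, -1.0]]
wrist_force: [-0.9, 0.4, 1.2]
width: 1.003
gripper_force: 0.0
clock: 0.85
tool_pos: [0.4505, 0.3153, 0.2307]
orientation: [[-0.97, -0.244, 0.0], [-0.244, 0.97, -0.002], [0.0, -0.002, -1.0]]
wrist_force: [0.5, -0.4, -0.2]
width: 1.001
gripper_force: 0.0
[0.46348    0.30762405 0.05287648] [0.06650738 0.06394256 0.01160318]
[0.46594418 0.31243698 0.05280643] [0.06102006 0.06725329 0.01149891]
[0.45051071 0.3152943  0.23067525] [[-9.69772158e-01 -2.44012205e-01  6.82564603e-05]
 [-2.44011972e-01  9.69770763e-01 -1.68087391e-03]
 [ 3.43960630e-04 -1.64672012e-03 -9.99998585e-01]]
```

View pics/w1.png

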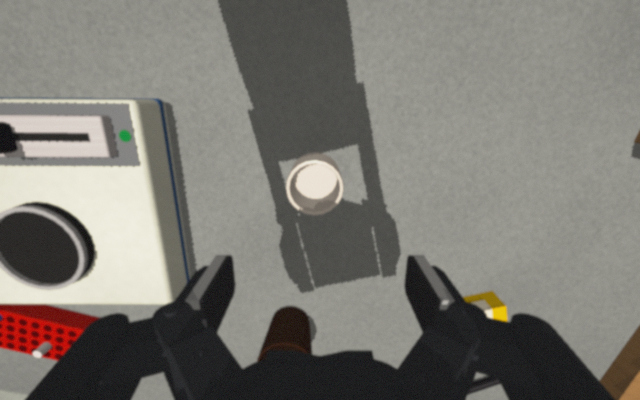

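The wrist view shows the jar mouth at (315,184), platform at (42,245) and green dot at (125,135), with the fingers clear of everything.

Run:
```python
from h import *; import pickle
c,s=pickle.load(open("w1.pkl","rb"))
P,C,uv=cloud(c,(275,145,355,225));m=(P[:,2]>.049)&(P[:,2]<.062)
h=cv2.convexHull(uv[m].astype(np.float32));print(circ(plane(c,h,.055)),(P[m].min(0)+P[m].max(0))/2,np.ptp(P[m],axis=0))
a=np.array(s["tool_pos"]);print((circ(plane(c,h,.055))[0]-a[:2])*10)
```

```text
(array([0.46347661, 0.31175763]), np.float64(0.03171200732747593)) [0.46389872 0.31182981 0.05304199] [0.06292386 0.06294584 0.00801761]
[ 0.12965897 -0.03536672]
```

```bash
python3 -m jog '[[1,0.13,-0.035,0,0],[1,0.13,-0.035,-0.4,0],[1,0.13,-0.035,-0.8,0],[1,0.13,-0.035,-1,0]]' && python3 -m jog '[[1,0,0,-0.3,0],[1,0,0,-0.6,0],[1,0,0,-0.8,0],[1,0,0,-1,0],[1,0,0,-1,0]]' && python3 -m jog '[[1,0,0,-0.1,0],[1,0,0,-0.18,0],[1,0,0,-0.18,0],[0.6,0,0,-0.18,0],[0.6,0,0,-0.18,0],[0,0,0,-0.18,0],[0,0,0,-0.18,0],[0,0,0,-0.18,0],[0,0,0,-0.18,0],[0,0,0,-0.18,0],[0,0,0,-0.18,0]]'
```

```text
clock: 1.23
tool_pos: [0.4589, 0.3154, 0.127]
orientation: [[-0.97, -0.244, -0.004], [-0.244, 0.97, -0.002], [0.004, -0.001, -1.0]]
wrist_force: [-0.9, 0.4, -1.3]
width: 1.001
gripper_force: 0.0
clock: 1.65
tool_pos: [0.4584, 0.3153, 0.0274]
orientation: [[-0.97, -0.244, -0.005], [-0.244, 0.97, -0.003], [0.006, -0.001, -1.0]]
wrist_force: [-0.3, -0.5, 0.5]
width: 1.002
gripper_force: 0.0
clock: 2.57
tool_pos: [0.461, 0.3158, 0.0143]
orientation: [[-0.97, -0.244, 0.002], [-0.244, 0.97, 0.001], [-0.002, 0.0, -1.0]]
wrist_force: [-0.7, -0.0, 5.6]
width: 0.724
gripper_force: 65.6
```

```bash
python3 -m jog '[[0,0,0,0.2,0],[0,0,0,0.4,0],[0,0,0,0.7,0],[0,0,0,1,0],[0,0,0,1,0]]' && python3 -m jog '[[0,0,-0.3,0.2,0],[0,0.2,-0.6,0.4,0],[0,0.2,-0.9,0.6,0],[0,0.2,-1,0.8,0],[0,0.2,-1,0.8,0],[0,0.2,-1,0.8,0]]'
python3 - <<'E'
from h import *; from bench import bot; import pickle
c,s=wristcam(bot);pickle.dump((c,s),open("w2.pkl","wb"));cv2.imwrite("pics/w2.png",c["pixels"][:,:,::-1]);print(s["tool_pos"])
E
```

```text
clock: 2.98
tool_pos: [0.4624, 0.3166, 0.1194]
orientation: [[-0.97, -0.244, 0.007], [-0.244, 0.97, 0.004], [-0.008, 0.002, -1.0]]
wrist_force: [1.0, 1.0, -1.1]
width: 0.719
gripper_force: 65.8
clock: 3.48
tool_pos: [0.4809, 0.2152, 0.1941]
orientation: [[-0.97, -0.243, 0.002], [-0.243, 0.97, 0.001], [-0.002, 0.0, -1.0]]
wrist_force: [-0.0, -0.8, -1.7]
width: 0.723
gripper_force: 66.2
[0.48089744 0.21517488 0.19411622]
```

View pics/w2.png

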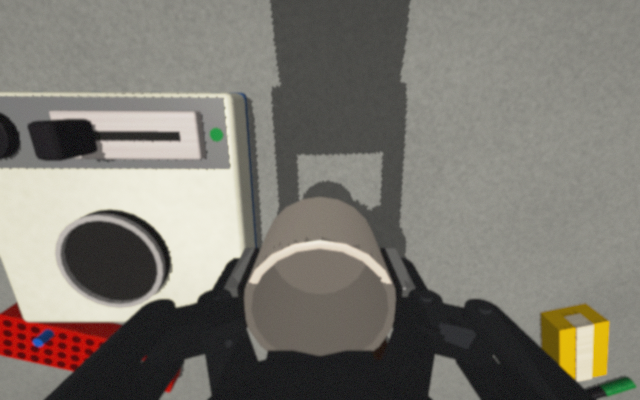

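Jar is held upright between the fingers (rim centre about (320,300)). The platform lip is centred at (113,257), the lock grip at (62,138) and the green dot at (216,134).

Run:
```python
from h import *; import pickle
c,s=pickle.load(open("w2.pkl","rb")); a=np.array(s["tool_pos"])
P,C,uv=cloud(c,(45,200,180,315))
m=(P[:,2]>.077)&(P[:,2]<.095);h=cv2.convexHull(uv[m].astype(np.float32));print("lip",circ(plane(c,h,.087)),np.percentile(P[m][:,2],[5,50,95]))
dk=(C.max(1)<70)&(((uv-[113,257])**2).sum(1)<55**2);print("dark",circ(plane(c,cv2.convexHull(uv[dk].astype(np.float32)),.0845)),np.median(P[dk],0))
P,C,uv=cloud(c,(0,90,260,325));m=abs(P[:,2]-.07)<.004;print("deckz",np.median(P[m],0))
m=(P[:,2]>.1)&(uv[:,1]<165);print("lock",P[m].min(0),P[m].max(0),np.median(P[m],0))
m=(C[:,1]>C[:,0]+40)&(C[:,1]>C[:,2]+20)&(uv[:,0]>150);print("dot",plane(c,uv[m],.07).mean(0))
P,C,uv=cloud(c,(240,190,400,352));z=P[:,2];m=(C.max(1)>60)&(C.min(1)>40)&(z>.1);t=np.percentile(z[m],99.5);k=m&(z>t-.006);print("jar",t,circ(P[k]),(P[k].min(0)+P[k].max(0))/2,P[m].min(0))
```

```text
lip (array([0.59301316, 0.03958177]), np.float64(0.05232663383484401)) [0.08086039 0.08232225 0.08734056]
dark (array([0.58901583, 0.04201359]), np.float64(0.048469327177931315)) [0.59283515 0.03725603 0.08201406]
deckz [0.53636759 0.03133169 0.06999952]
lock [0.40392306 0.0017404  0.10001463] [0.4921849  0.19544128 0.33636129] [0.47520757 0.01949875 0.12237877]
dot [0.45356509 0.11392087 0.07      ]
jar 0.271975138620333 (array([0.43768779, 0.2045311 ]), np.float64(0.03495753304214618)) [0.44022739 0.21071412 0.3012908 ] [0.40392306 0.175966   0.17959347]
```

```bash
python3 -m jog '[[0,0.2,-0.3,0,0],[0,0.4,-0.6,0,0],[0,0.55,-0.85,0,0],[0,0.6,-1,0,0],[0,0.6,-1,0,0]]' && python3 -m jog '[[0,0.2,-0.3,0,0],[0,0.4,-0.6,0,0],[0,0.51,-0.77,-0.2,0],[0,0.51,-0.77,-0.5,0],[0,0.51,-0.77,-0.7,0],[0,0.51,-0.77,-0.8,0],[0,0.51,-0.77,-0.85,0],[0,0.51,-0.77,-0.85,0],[0,0.51,-0.77,-0.85,0]]'
```

```text
clock: 3.95
tool_pos: [0.541, 0.1137, 0.1915]
orientation: [[-0.97, -0.242, -0.002], [-0.242, 0.97, -0.001], [0.002, -0.0, -1.0]]
wrist_force: [-0.3, -0.1, -1.4]
width: 0.721
gripper_force: 66.3
clock: 4.7
tool_pos: [0.5917, 0.0392, 0.1091]
orientation: [[-0.97, -0.245, 0.001], [-0.245, 0.97, -0.0], [-0.001, -0.0, -1.0]]
wrist_force: [-0.1, -0.3, -1.3]
width: 0.722
gripper_force: 66.3
```

```bash
python3 -m jog '[[0,0,0,-0.03,0],[0,0,0,-0.06,0],[0,0,0,-0.09,0],[0,0,0,-0.11,0],[0,0,0,-0.12,0],[0,0,0,-0.12,0],[0,0,0,-0.12,0]]'
```

```text
clock: 5.28
tool_pos: [0.5914, 0.0385, 0.0963]
orientation: [[-0.97, -0.244, 0.0], [-0.244, 0.97, -0.0], [-0.0, -0.0, -1.0]]
wrist_force: [0.0, 1.6, 0.7]
width: 0.725
gripper_force: 66.5
```

```bash
python3 -m jog '[[0,0,0,-0.01,0],[0,0,0,-0.01,0],[0,0,0,-0.01,0]]' && python3 -m jog '[[0.8,0,0,0,0],[0.8,0,0,0,0],[1,0,0,0,0],[1,0,0,0,0],[1,0,0,0,0],[1,0,0,0,0]]' && python3 -m jog '[[1,0,0,0.1,0],[1,0,0,0.3,0],[1,0,0,0.6,0],[1,0,0,0.9,0],[1,0,0,0.95,0],[1,0,0,0.95,0]]'
```

```text
clock: 5.53
tool_pos: [0.5915, 0.0385, 0.0963]
orientation: [[-0.97, -0.244, 0.001], [-0.244, 0.97, -0.0], [-0.001, -0.0, -1.0]]
wrist_force: [-6.4, -0.4, 12.3]
width: 0.722
gripper_force: 67.6
clock: 6.03
tool_pos: [0.5914, 0.0385, 0.0952]
orientation: [[-0.97, -0.244, -0.0], [-0.244, 0.97, -0.0], [0.0, -0.0, -1.0]]
wrist_force: [0.5, 0.8, 0.2]
width: 1.001
gripper_force: 0.0
clock: 6.53
tool_pos: [0.5923, 0.0385, 0.1934]
orientation: [[-0.97, -0.244, 0.004], [-0.244, 0.97, -0.0], [-0.004, -0.001, -1.0]]
wrist_force: [-0.6, -0.8, -0.0]
width: 0.997
gripper_force: 0.0
```

```bash
python3 -m jog '[[1,0,0,0.3,0],[1,0,0,0.6,0],[1,0,0,0.8,0],[1,0,0,0.8,0],[1,0,0,0.8,0]]'
python3 - <<'E'
from h import *; from bench import bot
c,s=wristcam(bot);print(s["tool_pos"]);cv2.imwrite("pics/w3.png",c["pixels"][:,:,::-1])
P,C,uv=cloud(c,(200,80,430,300));m=(P[:,2]>.131)&(P[:,2]<.145);print(m.sum(),circ(plane(c,cv2.convexHull(uv[m].astype(np.float32)),.137)),(P[m].min(0)+P[m].max(0))/2,np.ptp(P[m],axis=0),np.median(P[m][:,2]))
E
python3 -m jog '[[0.6,-0.2,-0.4,-0.2,0],[0.6,-0.4,-0.8,-0.4,0],[0.6,-0.5,-1,-0.5,0],[0.6,-0.5,-1,-0.5,0]]' && python3 -m jog '[[0.6,-0.2,-0.4,-0.1,0],[0.6,-0.4,-0.8,-0.2,0],[0.6,-0.5,-1,-0.2,0],[0.6,-0.5,-1,-0.2,0]]' && python3 -m jog '[[0.6,-0.2,-0.4,0,0],[0.6,-0.4,-0.8,0,0],[0.6,-0.5,-1,0,0],[0.6,-0.5,-1,0,0]]' && python3 -m jog '[[0.6,-0.1,-0.4,0,0],[0.6,-0.1,-0.5,0,0],[0.6,-0.1,-0.5,0,0],[0.6,-0.1,-0.5,0,0]]'
python3 - <<'E'
from h import *; from bench import bot
c,s=wristcam(bot);a=np.array(s["tool_pos"]);print(a);cv2.imwrite("pics/w4.png",c["pixels"][:,:,::-1])
P,C,uv=cloud(c,(200,60,440,330))
m=((C[:,2]>C[:,0]+50)&(C[:,2]>80)).reshape(270,240).astype(np.uint8)
n,L,st,ce=cv2.connectedComponentsWithStats(m);i=1+st[1:,4].argmax();k=L.ravel()==i
print(st[i],circ(plane(c,cv2.convexHull(uv[k].astype(np.float32)),.009)))
u=st[i];o=(C[:,0]>C[:,2]+60)&(P[:,2]>.028);print("knob",o.sum(),P[o].mean(0),P[o].min(0),P[o].max(0))
E
```

```text
clock: 6.95
tool_pos: [0.5915, 0.0385, 0.2703]
orientation: [[-0.97, -0.244, 0.001], [-0.244, 0.97, -0.0], [-0.001, -0.0, -1.0]]
wrist_force: [-0.5, -0.3, -0.6]
width: 1.001
gripper_force: 0.0
[0.59151219 0.03852138 0.27033772]
915 (array([0.59283813, 0.0382983 ]), np.float64(0.031694430087095785)) [0.59359975 0.03848384 0.13485611] [0.06344756 0.06347713 0.00769462] 0.1363211202491079
clock: 7.33
tool_pos: [0.5378, -0.0652, 0.2156]
orientation: [[-0.971, -0.241, -0.007], [-0.241, 0.971, 0.0], [0.007, 0.002, -1.0]]
wrist_force: [-0.4, 0.5, -0.7]
width: 0.597
gripper_force: 0.0
clock: 7.67
tool_pos: [0.4886, -0.1649, 0.198]
orientation: [[-0.971, -0.241, -0.004], [-0.241, 0.971, 0.0], [0.004, 0.001, -1.0]]
wrist_force: [0.4, 0.5, -0.4]
width: 0.599
gripper_force: 0.0
clock: 8.0
tool_pos: [0.4391, -0.2647, 0.1988]
orientation: [[-0.971, -0.241, -0.002], [-0.241, 0.971, 0.0], [0.002, 0.001, -1.0]]
wrist_force: [0.6, 0.9, -0.2]
width: 0.598
gripper_force: 0.0
clock: 8.33
tool_pos: [0.4312, -0.3111, 0.199]
orientation: [[-0.97, -0.243, -0.001], [-0.243, 0.97, 0.002], [0.001, 0.002, -1.0]]
wrist_force: [-0.0, 1.0, 0.2]
width: 0.602
gripper_force: 0.0
[ 0.43120104 -0.31111308  0.19903334]
[  84   90   61   58 2518] (array([ 0.43907833, -0.31569808]), np.float64(0.03485765776203991))
knob 207 [ 0.437946   -0.31548075  0.03399075] [ 0.35472705 -0.33100125  0.02810272] [ 0.44698407 -0.30677179  0.34153038]
```

```bash
python3 -c "
import cv2,numpy as np
cv2.imwrite('pics/w34.png',np.hstack([cv2.resize(cv2.imread('pics/w%d.png'%i),(400,250)) for i in (3,4)]))"
```

```text
(no output)
```

View pics/w34.png

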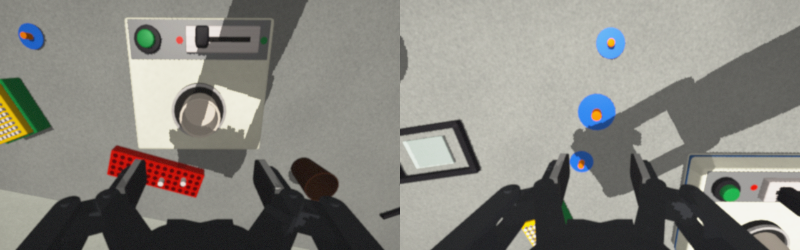

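The left view shows the jar standing upright inside the lip at about (200,112). The right view shows the big lid at (597,112), between two smaller decoys at (610,43) and (581,161).

```bash
python3 -m jog '[[0.5,0.08,-0.046,-0.3,0],[0.5,0.08,-0.046,-0.7,0],[0.5,0.08,-0.046,-1,0],[0.5,0.08,-0.046,-1,0],[0.5,0.08,-0.046,-1,0]]' && python3 -m jog '[[0.5,0,0,-0.3,0],[0.5,0,0,-0.55,0],[0.5,0,0,-0.65,0],[0.5,0,0,-0.7,0],[0.5,0,0,-0.7,0],[0.5,0,0,-0.7,0]]'
```

```text
clock: 8.8
tool_pos: [0.4393, -0.3147, 0.0999]
orientation: [[-0.97, -0.245, -0.002], [-0.245, 0.97, 0.002], [0.001, 0.002, -1.0]]
wrist_force: [-0.1, -0.6, 0.0]
width: 0.501
gripper_force: 0.0
clock: 9.3
tool_pos: [0.4402, -0.3166, 0.0321]
orientation: [[-0.97, -0.244, 0.001], [-0.244, 0.97, -0.002], [-0.001, -0.002, -1.0]]
wrist_force: [0.1, -0.1, 1.0]
width: 0.504
gripper_force: 0.0
```

Aligned within 1 mm. Going down to z ≈ 0.014 and closing.

```bash
python3 -m jog '[[0.5,-0.01,0.01,-0.08,0],[0.5,-0.01,0.01,-0.14,0],[0.5,-0.01,0.01,-0.17,0],[0.5,-0.01,0.01,-0.175,0],[0.5,-0.01,0.01,-0.175,0]]' && python3 -m jog '[[0.35,0,0,0,0],[0.3,0,0,0,0],[0.25,0,0,0,0],[0.2,0,0,0,0],[0,0,0,0,0],[0,0,0,0,0],[0,0,0,0,0],[0,0,0,0,0],[0,0,0,0,0]]'
```

```text
clock: 9.72
tool_pos: [0.4383, -0.315, 0.0126]
orientation: [[-0.97, -0.244, -0.0], [-0.244, 0.97, 0.0], [0.0, 0.0, -1.0]]
wrist_force: [-2.1, -0.1, 0.8]
width: 0.5
gripper_force: 0.0
clock: 10.47
tool_pos: [0.4385, -0.3152, 0.0132]
orientation: [[-0.97, -0.244, 0.0], [-0.244, 0.97, -0.0], [-0.0, -0.001, -1.0]]
wrist_force: [-0.8, 0.5, 5.6]
width: 0.187
gripper_force: 58.4
```

```bash
python3 -m jog '[[0,0,0,0.1,0],[0,0,0,0.3,0],[0,0,0,0.6,0],[0,0,0,0.9,0],[0,0,0,1,0]]' && python3 -m jog '[[0,0.05,0.1,0.3,0],[0,0.2,0.4,0.6,0],[0,0.35,0.7,0.9,0],[0,0.45,1,1,0],[0,0.45,1,1,0]]' && python3 -m jog '[[0,0.2,0.4,0,0],[0,0.4,0.8,0,0],[0,0.45,1,0,0],[0,0.45,1,0,0]]'
python3 -m jog '[[0,0.2,0.4,0,0],[0,0.35,0.7,0,0],[0,0.4,0.9,0,0],[0,0.4,1,0,0],[0,0.4,1,0,0],[0,0.4,1,0,0]]'
python3 - <<'E'
from h import *; from bench import bot
c,s=wristcam(bot);print(s["tool_pos"]);cv2.imwrite("pics/w5.png",c["pixels"][:,:,::-1])
E
```

```text
clock: 10.88
tool_pos: [0.4394, -0.316, 0.1176]
orientation: [[-0.97, -0.244, 0.004], [-0.244, 0.97, -0.004], [-0.003, -0.004, -1.0]]
wrist_force: [1.2, -0.2, 0.2]
width: 0.183
gripper_force: 58.6
clock: 11.3
tool_pos: [0.4857, -0.2111, 0.217]
orientation: [[-0.969, -0.247, 0.005], [-0.247, 0.969, -0.001], [-0.005, -0.003, -1.0]]
wrist_force: [0.1, -0.1, 0.0]
width: 0.186
gripper_force: 58.7
clock: 11.63
tool_pos: [0.5294, -0.1109, 0.213]
orientation: [[-0.969, -0.247, 0.0], [-0.247, 0.969, 0.001], [-0.001, 0.001, -1.0]]
wrist_force: [0.5, 0.6, -1.0]
width: 0.186
gripper_force: 58.8
clock: 12.13
tool_pos: [0.5681, -0.0155, 0.2128]
orientation: [[-0.97, -0.244, -0.0], [-0.244, 0.97, -0.0], [0.0, -0.0, -1.0]]
wrist_force: [-0.5, -0.4, -0.5]
width: 0.181
gripper_force: 58.8
[ 0.56805096 -0.01546548  0.21284799]
```

View pics/w5.png

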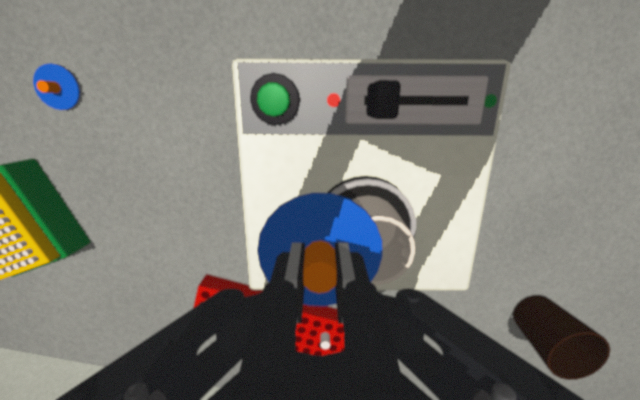

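The lid is held level, centred at (320,250), with the jar behind it at (385,240). Start is at (272,100), the lock grip at (382,98) and the green dot at (490,101).

Run:
```python
from h import *; from bench import bot
c,s=wristcam(bot);a=np.array(s["tool_pos"]);print(a)
P,C,uv=cloud(c,(250,185,390,312));m=(C[:,2]>C[:,0]+40)&(C[:,2]>60)&(P[:,2]>.15)
h=cv2.convexHull(uv[m].astype(np.float32)).reshape(-1,2);h=h[h[:,1]<262]
print("lid z",np.percentile(P[m][:,2],[10,50,90]));
for x in np.polyfit(*(P[m][:,[0,2]].T),1),np.polyfit(*(P[m][:,[1,2]].T),1):print("tilt",x[0])
z=np.median(P[m][:,2]);print(circ(plane(c,h,z)),circ(plane(c,h,z))[0]-a[:2])
P,C,uv=cloud(c,(360,75,405,125));m=(P[:,2]>.1)&(P[:,2]<.14);print("lock",(P[m].min(0)+P[m].max(0))/2,P[m].max(0),np.median(P[m],0));t=P[m][:,2]>P[m][:,2].max()-.006;print(cv2.minAreaRect(P[m][t][:,:2].astype(np.float32)))
P,C,uv=cloud(c,(240,70,305,130));m=(C[:,1]>C[:,0]+40);print("start",(P[m].min(0)+P[m].max(0))/2,np.percentile(P[m][:,2],[50,95]))
```

```text
[ 0.56805653 -0.0159923   0.2128549 ]
lid z [0.20763261 0.20839385 0.20917277]
tilt -0.13521026268498892
tilt -0.025345201499111812
(array([ 0.56796375, -0.01612193]), np.float64(0.03407810162802824)) [-9.27791688e-05 -1.29626171e-04]
lock [0.47802604 0.01210986 0.11321988] [0.49277626 0.02386378 0.1263979 ] [0.47815432 0.01045907 0.12352471]
((0.47799474000930786, 0.012451096437871456), (0.026937371119856834, 0.01987384259700775), 14.205180168151855)
start [ 0.49982348 -0.06273572  0.21757782] [0.09152901 0.09278817]
```

```bash
python3 -m jog '[[0,0.1,0.2,0,0],[0,0.2,0.42,0,0],[0,0.25,0.544,0,0],[0,0.25,0.544,-0.2,0],[0,0.25,0.544,-0.4,0],[0,0.25,0.544,-0.55,0],[0,0.25,0.544,-0.55,0],[0,0.25,0.544,-0.55,0]]'
```

```text
clock: 12.9
tool_pos: [0.5931, 0.0386, 0.1577]
orientation: [[-0.97, -0.243, -0.001], [-0.243, 0.97, -0.0], [0.001, 0.0, -1.0]]
wrist_force: [0.7, 0.6, -0.4]
width: 0.182
gripper_force: 58.8
```

```bash
python3 -m jog '[[0,0,0,-0.03,0],[0,0,0,-0.06,0],[0,0,0,-0.08,0],[0,0,0,-0.1,0],[0,0,0,-0.115,0],[0,0,0,-0.115,0],[0,0,0,-0.115,0]]' && python3 -m jog '[[0,0,0,-0.01,0],[0,0,0,-0.01,0],[0,0,0,-0.01,0]]'
```

```text
clock: 13.48
tool_pos: [0.5934, 0.0394, 0.1463]
orientation: [[-0.97, -0.244, -0.0], [-0.244, 0.97, -0.0], [0.0, -0.0, -1.0]]
wrist_force: [0.3, -0.5, -0.8]
width: 0.183
gripper_force: 58.8
clock: 13.73
tool_pos: [0.5934, 0.0393, 0.1453]
orientation: [[-0.97, -0.244, -0.0], [-0.244, 0.97, -0.0], [0.0, -0.0, -1.0]]
wrist_force: [0.3, 0.5, -0.3]
width: 0.188
gripper_force: 58.8
```

```bash
python3 -m jog '[[0,0,0,-0.005,0],[0,0,0,-0.01,0],[0,0,0,-0.01,0],[0,0,0,-0.01,0]]'
```

```text
clock: 14.07
tool_pos: [0.5935, 0.0393, 0.1452]
orientation: [[-0.97, -0.244, 0.001], [-0.244, 0.97, -0.0], [-0.001, -0.0, -1.0]]
wrist_force: [-3.2, 0.5, 8.5]
width: 0.181
gripper_force: 59.7
```

Contact came exactly at the seated height, so I'll release.

```bash
python3 -m jog '[[0.25,0,0,0,0],[0.3,0,0,0.01,0],[0.4,0,0,0.02,0],[0.5,0,0,0.03,0],[0.5,0,0,0.05,0],[0.5,0,0,0.2,0],[0.5,0,0,0.5,0],[0.5,0,0,0.8,0],[0.5,0,0,0.8,0]]' && python3 -m jog '[[0.5,-0.2,0,0.1,0],[0.5,-0.4,0,0.1,0],[0.5,-0.4,0,0.1,0],[0.5,-0.4,0,0.1,0]]'
python3 - <<'E'
from h import *; from bench import bot
c,s=wristcam(bot);print(s["tool_pos"]);cv2.imwrite("pics/w6.png",c["pixels"][:,:,::-1])
P,C,uv=cloud(c,(150,80,480,390));m=(C[:,2]>C[:,0]+40)&(C[:,2]>60)&(P[:,2]>.13)&(P[:,2]<.15)
A=np.c_[P[m][:,:2]-P[m][:,:2].mean(0),np.ones(m.sum())];print("lid plane",np.linalg.lstsq(A,P[m][:,2],rcond=None)[0],m.sum())
k=bot.camera("side");cv2.imwrite("pics/s6.png",cv2.resize(k["pixels"][140:260,250:400,::-1],None,fx=3,fy=3))
a=cv2.resize(c["pixels"][:,:,::-1],(450,281));b=cv2.imread("pics/s6.png")[:281];cv2.imwrite("pics/v6.png",np.hstack([a[:,:350],b]))
E
```

```text
clock: 14.82
tool_pos: [0.595, 0.0393, 0.2304]
orientation: [[-0.97, -0.244, 0.008], [-0.244, 0.97, -0.001], [-0.007, -0.002, -1.0]]
wrist_force: [1.0, 0.2, 0.3]
width: 0.5
gripper_force: 0.0
clock: 15.15
tool_pos: [0.5531, 0.0393, 0.2348]
orientation: [[-0.97, -0.244, 0.001], [-0.244, 0.97, -0.0], [-0.001, -0.0, -1.0]]
wrist_force: [0.6, 0.8, -0.1]
width: 0.501
gripper_force: 0.0
[0.55312448 0.03934661 0.23480362]
lid plane [ 0.0002702  -0.00049879  0.1407246 ] 3536
```

View pics/v6.png

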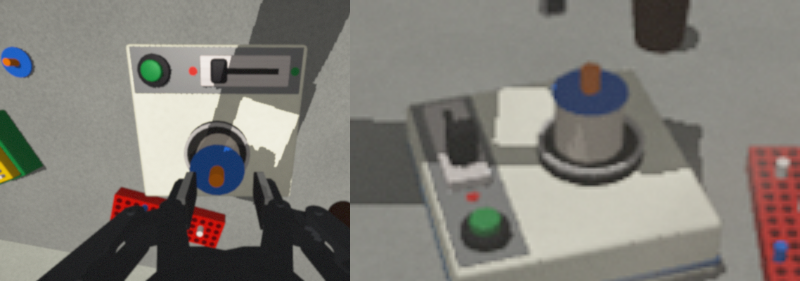

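The lid is seated: flat to within 0.001, with its flange top at 0.1407 m. The lock grip is next.

```bash
python3 -m jog '[[0.6,-0.3,-0.1,0,0],[0.6,-0.6,-0.2,0,0],[0.6,-0.75,-0.27,0,0],[0.6,-0.75,-0.27,-0.2,0],[0.6,-0.75,-0.27,-0.5,0],[0.6,-0.75,-0.27,-0.8,0],[0.6,-0.75,-0.27,-0.8,0],[0.6,-0.75,-0.27,-0.8,0]]' && python3 -m jog '[[0.6,0,0,-0.2,0],[0.6,0,0,-0.4,0],[0.6,0,0,-0.5,0],[0.6,0,0,-0.5,0],[0.6,0,0,-0.5,0]]'
```

```text
clock: 15.92
tool_pos: [0.4783, 0.0123, 0.1538]
orientation: [[-0.97, -0.244, -0.003], [-0.244, 0.97, 0.0], [0.003, 0.001, -1.0]]
wrist_force: [-0.4, 0.3, 1.0]
width: 0.598
gripper_force: 0.0
clock: 16.33
tool_pos: [0.4791, 0.0122, 0.1055]
orientation: [[-0.97, -0.244, 0.001], [-0.244, 0.97, -0.0], [-0.001, -0.0, -1.0]]
wrist_force: [0.6, 0.1, 0.3]
width: 0.6
gripper_force: 0.0
```

```bash
python3 -m jog '[[0.4,0,0,0,0],[0.3,0,0,0,0],[0,0,0,0,0],[0,0,0,0,0],[0,0,0,0,0],[0,0,0,0,0],[0,0,0,0,0]]' && python3 -m jog '[[0,-0.024,0.097,0,0],[0,-0.048,0.194,0,0],[0,-0.073,0.291,0,0],[0,-0.097,0.388,0,0],[0,-0.109,0.437,0,0],[0,-0.109,0.437,0,0],[0,-0.109,0.437,0,0]]'
```

```text
clock: 16.92
tool_pos: [0.479, 0.0123, 0.1056]
orientation: [[-0.97, -0.244, 0.002], [-0.244, 0.97, -0.0], [-0.002, -0.001, -1.0]]
wrist_force: [-1.5, 0.6, 9.1]
width: 0.217
gripper_force: 58.6
clock: 17.5
tool_pos: [0.4681, 0.0564, 0.1056]
orientation: [[-0.97, -0.244, 0.002], [-0.244, 0.97, 0.0], [-0.002, -0.0, -1.0]]
wrist_force: [-0.9, 1.9, 8.9]
width: 0.22
gripper_force: 58.6
```

```bash
for i in 1; do :; done; python3 -m jog '[[0,-0.012,0.048,0,0],[0,-0.012,0.048,0,0],[0,-0.012,0.048,0,0]]' | grep -E "pos|wrist"; python3 -m jog '[[0,-0.006,0.024,0,0],[0,-0.012,0.048,0,0],[0,-0.012,0.048,0,0]]'| grep -E "pos|wrist"; python3 -m jog '[[0,-0.005,0.02,0,0],[0,-0.007,0.029,0,0],[0,-0.007,0.029,0,0]]'| grep -E "pos|wrist"
```

```text
tool_pos: [0.467, 0.0611, 0.1056]
wrist_force: [-1.6, 1.4, 7.7]
tool_pos: [0.4658, 0.0658, 0.1056]
wrist_force: [-0.1, 1.4, 8.3]
tool_pos: [0.4651, 0.0686, 0.1056]
wrist_force: [-0.3, 0.3, 7.9]
```

```bash
python3 -m jog '[[0,-0.007,0.029,0,0],[0,-0.007,0.029,0,0],[0,-0.007,0.029,0,0]]' | grep -E "pos|wrist"; python3 -m jog '[[0,-0.007,0.029,0,0],[0,-0.007,0.029,0,0],[0,-0.007,0.029,0,0]]'| grep -E "pos|wrist"
```

```text
tool_pos: [0.4644, 0.0716, 0.1056]
wrist_force: [0.6, 0.6, 9.0]
tool_pos: [0.4637, 0.0745, 0.1056]
wrist_force: [-1.2, 0.8, 8.1]
```

```bash
python3 -m jog '[[0,-0.007,0.029,0,0],[0,-0.007,0.029,0,0],[0,-0.007,0.029,0,0]]' | grep -E "pos|wrist"; python3 -m jog '[[0,-0.005,0.02,0,0],[0,-0.005,0.02,0,0],[0,-0.005,0.02,0,0]]'| grep -E "pos|wrist"
```

```text
tool_pos: [0.463, 0.0774, 0.1056]
wrist_force: [-1.0, 0.6, 7.4]
tool_pos: [0.4625, 0.0793, 0.1056]
wrist_force: [-0.9, -0.1, 8.2]
```

```bash
python3 -m jog '[[0,-0.005,0.02,0,0],[0,-0.005,0.02,0,0],[0,-0.005,0.02,0,0]]' | grep -E "pos|wrist"
python3 - <<'E'
from h import *; from bench import bot
c=bot.camera("wrist");cv2.imwrite("pics/w7.png",c["pixels"][:,:,::-1])
k=bot.camera("side")["pixels"][140:260,250:400,::-1];j=bot.camera("scene")["pixels"][165:285,265:400,::-1]
cv2.imwrite("pics/v7.png",np.hstack([cv2.resize(c["pixels"][:,:,::-1],(384,240)),cv2.resize(k,(300,240))[:,:210],cv2.resize(j,(270,240))[:,50:250]]))
E
```

```text
tool_pos: [0.4623, 0.0802, 0.1056]
wrist_force: [1.5, -10.5, 6.9]
```

View pics/v7.png

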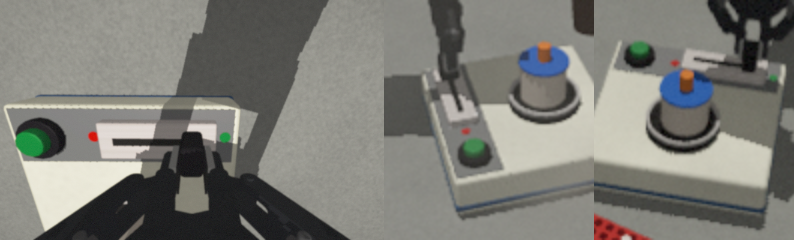

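The lock is at the green dot and a 10.5 N reaction shows the end stop after 70 mm. I'll release it, lift, and go to the button.

```bash
python3 -m jog '[[0,-0.002,0.008,0,0],[0,-0.002,0.008,0,0],[0,-0.002,0.008,0,0]]' | grep -E "pos|wrist"; python3 -m jog '[[0.4,0,0,0,0],[0.5,0,0,0,0],[0.5,0,0,0,0],[0.5,0,0,0,0],[0.5,0,0,0.2,0],[0.5,0,0,0.5,0],[0.5,0,0,0.8,0],[0.5,0,0,0.8,0],[0.5,0,0,0.8,0]]'
python3 - <<'E'
from h import *; from bench import bot
c,s=wristcam(bot);print(s["tool_pos"])
P,C,uv=cloud(c,(0,0,640,400));m=(P[:,2]>.108)&(P[:,2]<.13)&(np.hypot(P[:,0]-.462,P[:,1]-.08)<.03);print("lock",m.sum(),cv2.minAreaRect(P[m][:,:2].astype(np.float32)),P[m][:,2].max())
d=cv2.cvtColor(bot.camera("scene")["pixels"],cv2.COLOR_RGB2BGR);cv2.imwrite("pics/sc8.png",d)
for n,b in (("scene",(300,178,330,202)),("side",(280,200,310,225))):
    k=bot.camera(n);P,C,uv=cloud(k,b);g=(C[:,1]>C[:,0]+30)&(C[:,1]>C[:,2]+15)&(abs(P[:,2]-.09)<.012);z=np.percentile(P[g][:,2],90);t=g&(P[:,2]>z-.004);print(n,g.sum(),z,(P[t].min(0)+P[t].max(0))/2,np.ptp(P[t],axis=0))
E
```

```text
tool_pos: [0.4623, 0.0803, 0.1056]
wrist_force: [3.3, -17.1, 5.3]
clock: 20.65
tool_pos: [0.4617, 0.0822, 0.1857]
orientation: [[-0.97, -0.244, 0.003], [-0.244, 0.97, 0.0], [-0.003, -0.001, -1.0]]
wrist_force: [0.9, -0.7, -2.1]
width: 0.501
gripper_force: 0.0
[0.461747   0.08215769 0.18565409]
lock 1023 ((0.46059170365333557, 0.07900861650705338), (0.02704666182398796, 0.020051181316375732), 14.328703880310059) 0.12652261481247845
scene 62 0.09386356340511481 [ 0.50084674 -0.07639138  0.09334032] [0.02533157 0.02463463 0.00692103]
side 70 0.09452748853499503 [ 0.49815991 -0.07507001  0.09296545] [0.02304672 0.02580643 0.00486097]
```

```bash
python3 -m jog '[[0,0.1,-0.3,0,0],[0,0.2,-0.6,0,0],[0,0.25,-0.9,0,0],[0,0.25,-1,0,0],[0,0.25,-1,0,0]]' | grep pos; python3 -m jog '[[0,0.13,-0.3,0,0],[0,0.13,-0.58,0,0],[0,0.13,-0.58,-0.3,0],[0,0.13,-0.58,-0.6,0],[0,0.13,-0.58,-0.8,0],[0,0.13,-0.58,-0.8,0],[0,0.13,-0.58,-0.8,0]]'
```

```text
tool_pos: [0.4859, -0.0199, 0.1833]
clock: 21.85
tool_pos: [0.4986, -0.0751, 0.1039]
orientation: [[-0.97, -0.244, -0.002], [-0.244, 0.97, 0.001], [0.002, 0.001, -1.0]]
wrist_force: [0.4, 0.3, 0.7]
width: 0.001
gripper_force: 0.0
```

```bash
python3 -m jog '[[0,0,0,-0.04,0],[0,0,0,-0.07,0],[0,0,0,-0.09,0],[0,0,0,-0.09,0],[0,0,0,-0.09,0]]' | grep -E "pos|wrist"; python3 -m jog '[[0,0,0,-0.02,0],[0,0,0,-0.035,0],[0,0,0,-0.035,0],[0,0,0,-0.035,0]]'| grep -E "pos|wrist"
```

```text
tool_pos: [0.4992, -0.076, 0.0957]
wrist_force: [-0.6, 0.2, 0.7]
tool_pos: [0.4991, -0.076, 0.0918]
wrist_force: [0.3, 0.4, 1.1]
```

```bash
python3 -m jog '[[0,0,0,-0.02,0],[0,0,0,-0.03,0],[0,0,0,-0.03,0],[0,0,0,-0.03,0]]' | grep -E "pos|wrist"; python3 -m jog '[[0,0,0,-0.02,0],[0,0,0,-0.02,0],[0,0,0,-0.02,0]]'| grep -E "pos|wrist"
```

```text
tool_pos: [0.4992, -0.076, 0.0889]
wrist_force: [0.8, -0.6, 3.7]
tool_pos: [0.4992, -0.076, 0.0868]
wrist_force: [0.8, 0.1, 4.4]
```

```bash
python3 -m jog '[[0,0,0,-0.015,0],[0,0,0,-0.015,0],[0,0,0,-0.015,0]]' | grep -E "pos|wrist"; python3 -m jog '[[0,0,0,-0.01,0],[0,0,0,-0.01,0],[0,0,0,-0.01,0]]'| grep -E "pos|wrist"
```

```text
tool_pos: [0.4993, -0.076, 0.0859]
wrist_force: [-3.1, 0.9, 13.4]
tool_pos: [0.4994, -0.0761, 0.0856]
wrist_force: [-8.3, 1.8, 24.7]
```

The button is fully in against its stop, so I'll let go, retreat and check.

```bash
python3 -m jog '[[0,0,0,0.05,0],[0,0,0,0.2,0],[0,0,0,0.6,0],[0,0,0,1,0],[0,0,0,1,0]]' | grep -E "pos|wrist"; python3 -m jog '[[0,-0.3,-0.3,0.2,0],[0,-0.6,-0.6,0.3,0],[0,-0.6,-0.6,0.3,0],[0,-0.6,-0.6,0.3,0]]' | grep -E "clock|pos|wrist"
python3 - <<'E'
from h import *; from bench import bot
k=bot.camera("side")["pixels"][90:360,180:450,::-1];j=bot.camera("scene")["pixels"][130:330,170:470,::-1]
cv2.imwrite("pics/v9.png",np.hstack([cv2.resize(k,(350,350)),cv2.resize(j,(450,350))]))
E
```

```text
tool_pos: [0.5011, -0.0765, 0.1912]
wrist_force: [0.4, -0.3, 1.1]
clock: 24.43
tool_pos: [0.4381, -0.1374, 0.215]
wrist_force: [0.6, -0.0, -0.3]
```

View pics/v9.png

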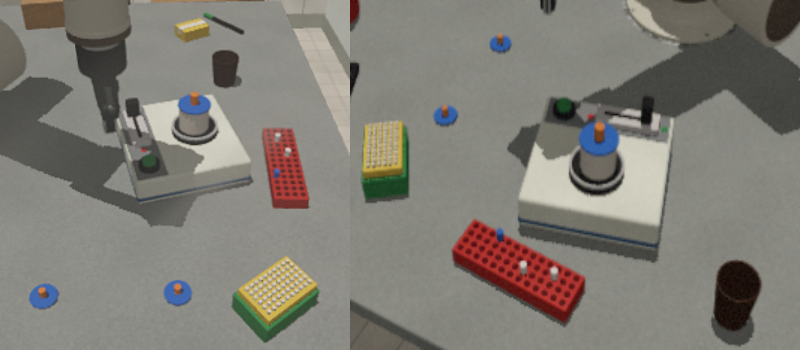

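The jar stands on the platform with its lid level at (598,140). The lock is at the green end at (648,108), the button is out, and the bystanders haven't moved.

```bash
python3 -c "
from bench import bot
print(bot.sign_off())"
```

```text
the job is handed in; nothing more can be done
None
```

The job is done and handed in at about 24.5 s: the jar is on the platform with the lid seated level, the lock is at its green end stop, the start button was pressed fully in and let go, and the tip box, cup and rack were not touched.

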